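# Firmness check on a curing soap bar

## Task

Check whether this batch is firm enough to stamp. With a gentle grip, move the soap bar that has the ring pressed into its top from the curing board to the middle of the steel test plate, set it down flat without dropping it and let go; then take the firmness gauge out of its wooden stand and, upright, press its foot inside the ring, lightly, until the line on its piston meets the end of the barrel (half of the stroke). Do not dent the soap outside the ring or push the gauge to its stop, leave everything else where it is, and finish while still holding the gauge pressed there.

Things in the scene. Friction and masses are not known exactly. Their poses are not given: they have to be found in the camera images.
- sample_bar: hand-cut grey-green soap bar with dark flecks, 84 (own x) x 58 (own y) x 28 (z) mm, about 150 g, the only one with a ring pressed into its top, near one end. Origin at the centre of its underside. Soft: dents if squeezed with more than 45 N per finger. It lies in any of the four places of a 2 x 2 pattern on the curing board, gaps about 40 mm beside their long sides, 25 mm end to end
- sample_mark (a point): centre of the pressed ring, on the top face of the sample bar, 20 mm from the bar's middle along its own +x and 28 mm above its underside. The ring's groove is 3 mm wide, 28 mm across inside
- tray: curing board on the bench, grey with a white edge, 250 x 220 mm, 10 mm thick, fixed; the bars lie on its top. Origin at the centre of its underside
- plate: steel test plate, plain dark slab 130 (own x) x 100 (own y) mm, 12 mm thick, fixed, bare at the start. Origin at the centre of its underside
- gauge: firmness gauge, 140 mm long, about 190 g, upright in the stand, round, own z up. Origin on its axis at the barrel's lower end. Above: steel barrel dia. 20 (0 to 34 mm), flange dia. 32 that rests on the stand (34 to 38), black ribbed grip dia. 28 to hold it by (38 to 108), cap to 114. Below: piston rod dia. 8, flat round foot dia. 14. Lift it 62 mm to clear the stand, 125 mm to pass over the awl
- gauge_foot (a point): centre of the flat underside of the gauge's foot, 26 mm below the gauge's origin when the piston is fully out
- gauge_piston (a joint): how far the piston is pushed into the barrel, m: 0 fully out, 0.006 when the line engraved on the rod is level with the barrel's end, 0.013 at its stop. The spring gives 3.5 N at 0 and 0.7 N more for each mm: about 7.7 N at the line, 12.6 N at the stop, beyond which the gauge is rigid
- stand: wooden tool block, 75 (own x) x 135 (own y) mm, 65 mm high, fixed, with two holes 62 mm apart along its own y: the gauge stands in one and the awl in the other (either way round). Origin at the centre of its underside
- bar_b: a hand-cut grey-green soap bar like the sample bar, 84 x 58 x 28 mm, but without a ring; leave it alone
- bar_c: a hand-cut grey-green soap bar like the sample bar, 84 x 58 x 28 mm, but without a ring; leave it alone
- bar_d: a hand-cut grey-green soap bar like the sample bar, 84 x 58 x 28 mm, but without a ring; leave it alone
- awl: awl with a pear-shaped pale wooden handle, standing in the stand's other hole, its top 57 mm above the stand; leave it alone. Origin on its axis at the lower end of its brass ferrule, 30 mm below the stand's top
- stamp: hand stamp standing on the bench beyond the plate: white disc 62 mm across and 22 mm high, turned dark wooden handle, 87 mm high in all; leave it alone. Origin at the centre of its underside
- mallet: rubber mallet lying on the bench: black head 60 mm across and 90 mm long (along its own y), wooden handle 22 mm thick reaching to 246 mm along its own +x; leave it alone. Origin on the bench under the middle of the head
Mind the look-alikes: they are no part of the job. What is shaped like the sample_bar but blue is not meant. Leave any green look-alike of the gauge alone.

How it is judged:
By the outcome, as a careful person would: the job done as asked, in the order asked, and still so for the second after the job is handed in, while the arm keeps its last pose, push and grip.
It also fails if it takes over 51 s, if anything falls off the work surface, if the arm or the gripper's body presses on something with over 40 N, if the wrist force passes 120 N, or if a joint passes its speed limit or range.

## Robot

A 6-joint arm with a two-finger parallel gripper is mounted at the origin on the work surface. World frame = base frame: x ahead of the robot, y to its left, z up, the work surface at z = 0. Lengths are in m, angles in degrees, forces in N, time in s.
With the tool pointing down it reaches from about 0.375 to 0.9 m from the base axis. Payload 3.1 kg.
Tool frame: the origin (TCP) lies on the centre line of the jaws, within the pads' length; the fingertips stand 22 mm ahead of it and the grasp point (between the pads) lies 3 mm ahead of it; z points along the fingers, y is the line along which they close (so a half turn about z gives the same grasp; the last joint's range is limited). The gripper opens to 87 mm and grips with 3 to 60 N. Pads are 19 mm wide; open, the fingers measure 117 mm over their backs; the gripper's body (75 mm by 190 mm) begins 51 mm behind the grasp point.
Start: joints at [65.002, 30.224, 82.088, -0, 67.689, -10.227], TCP at [0.159, 0.604, 0.245] pointing down, gripper open.
Joint ranges: [-176.69, 176.69], [-43.24, 126.21], [12.49, 139.97], [-82, 262], [0, 151.66], [-163.58, 163.58]. Speed limits (degrees/s): [159.86, 159.86, 180, 180, 180, 180].

## Interface

Orientations are given as a 3x3 rotation matrix whose columns are the frame's x, y, z axes.
In Python, from rig import * gives the robot as it stands.
- The arm moves only by the shell command python3 -m jog 'ROWS'. ROWS is text: rows parted by semicolons, each of 7 numbers parted by spaces: the shift along the tool's x, y, z in mm, then the turn, a rotation vector about the tool's x, y, z in rad, then the finger opening in mm, from 0 to 87. In form: tx ty tz ax ay az fingers; .... A call has 1 to 12 rows; each row shifts and turns the commanded pose from where the row before left it, along the tool's axes as they then stand; what a row does not reach is not made up. A row lasts 1/8 s, in which the tool goes at most 62.5 mm and 10.7 degrees, less where a joint would pass 70% of its speed; a pose out of reach is approached as far as the arm can. A call with a gripper value outside its range is refused whole. The fingers move at their own pace and stop on an object; the grip force is fixed at half the most. Time passes only in rows, so rows that do not move let the fingers close. It gives the time, the measured TCP pose, the force, the opening and the grip force at its end, in the units of the state.
- read_state(): the state, without advancing time (a new reading comes with each control period).
- capture(name): name is "side" or "top"; returns a dict with "color" (480x640x3 uint8, red, green, blue), "camera_matrix" (3x3 intrinsics, pixels), "R" (3x3) and "t" (3): a world point X has camera coordinates R X + t. Camera axes: x right, y down, z forward; pixel columns grow to the right and rows downward; lengths in m; the calibration is good to about 2 mm. A picture is of the moment at which its call begins. There is no depth.
- hand_in(): hands the job in; it is judged then, once.
Trained networks look in the newest picture that a camera, given by its name, has taken for a name from the list of things; names that differ only in an ending like _2 or _b are one class to them, and where a whole thing is asked for, a point or a joint stands for the part that bears it (a point fixed in the world has none). Each returns a list of dicts, best first, with "conf" (0 to 1); they miss things now and then, are a little off and sometimes report something else, mostly with a low value. They report only what shows in the picture. A call takes as long as a camera call. They do not tell look-alikes from the thing itself.
- find_in(camera, target): "at" ([x, y, z] in m, in world coordinates, good to about 4 mm: the middle of the surface that is visible of it).
- trace(camera, target): "pixels" (480x640 bool, what is visible of it).
- place_of(camera, target): "at" ([x, y, z] in m, in world coordinates, good to about 4 mm: a listed point, or the origin of a listed thing).
The state is a dict: "time_s": time; "joint_positions": joint angles; "qvel": joint speeds; "tau": joint torques, N m; "position": TCP position; "tcp_rot": TCP orientation; "force": force on the tool from outside, world axes, zero at the start; "moment": the same for the moment, N m; "opening": opening from 0.0 (shut) to 1.0 (fully open); "grasp_force": force on a finger pad.
Only numpy, scipy, OpenCV 4.12 (cv2) and the standard library are available. Lean on these libraries where they do the work, as an engineer would, in place of code of your own. Each camera call takes 0.05 s, during which the arm holds its last target. There are 200 camera calls.

## Working session

There is one attempt and no reset: what is moved stays moved. The work goes in short steps, Python scripts to look and compute and a shell command to move; the robot and the scene stay as the last step left them, time stands still between calls to the robot, and variables do not carry over. Pictures are saved under pics/ and viewed, at most 10 in all, crops included, and the job is handed in when it is done.

```bash
mkdir -p pics; ls
python3 - <<'E'
from rig import *
import cv2,numpy as np
s=read_state();print(s['time_s'],s['position'],s['tcp_rot'],s['opening'],s['force'])
for n in ('top','side'):
    c=capture(n);cv2.imwrite(f'pics/{n}0.png',c['color'][:,:,::-1]);print(n,c['camera_matrix'],c['R'],c['t'])
    for t in ('sample_mark','sample_bar','tray','plate','gauge','stand','awl'):
        print(n,t,[(np.round(d['at'],3).tolist(),round(d['conf'],2)) for d in place_of(n,t)][:5])
print(read_state()['time_s'])
E
```

```text
pics
0.0 [0.15901739 0.60372686 0.24358774] [[-9.66960852e-01  2.54923280e-01 -9.12325405e-04]
 [ 2.54924618e-01  9.66958984e-01 -1.93988680e-03]
 [ 3.87658939e-04 -2.10836880e-03 -9.99997702e-01]] 1.0014352252281276 [-0.34969743 -0.22119855  0.01997708]
top [[453.65636932   0.         308.95265628]
 [  0.         453.65636932 243.06450945]
 [  0.           0.           1.        ]] [[ 0.02710493 -0.9995187   0.01508925]
 [-0.98383907 -0.02934629 -0.17663373]
 [ 0.17699153 -0.01005775 -0.98416098]] [-0.03227984  0.5378691   0.78804792]
top sample_mark [([0.601, 0.07, 0.029], 0.97), ([0.557, 0.226, 0.04], 0.62)]
top sample_bar [([0.54, 0.225, 0.014], 0.87), ([0.692, 0.245, -0.002], 0.82), ([0.61, 0.08, -0.001], 0.55)]
top tray [([0.473, 0.28, 0.003], 0.63), ([0.73, -0.027, 0.001], 0.31), ([0.54, 0.225, 0.013], 0.16)]
top plate [([0.487, -0.056, 0.006], 0.87)]
top gauge [([0.414, -0.257, 0.029], 0.86), ([0.297, -0.266, 0.029], 0.85)]
top stand [([0.419, -0.286, -0.001], 0.8), ([0.485, -0.053, 0.004], 0.48)]
top awl [([0.431, -0.32, 0.034], 0.66)]
side [[526.06416433   0.         323.70252717]
 [  0.         526.06416433 248.98253867]
 [  0.           0.           1.        ]] [[ 0.99816411 -0.05839288  0.01608356]
 [-0.02129509 -0.58694165 -0.80934913]
 [ 0.05670034  0.80752076 -0.58710757]] [-0.50518165  0.05489421  1.12396224]
side sample_mark [([0.672, 0.257, 0.027], 0.87), ([0.562, 0.228, 0.04], 0.73), ([0.596, 0.072, 0.029], 0.7)]
side sample_bar [([0.536, 0.226, 0.013], 0.91), ([0.608, 0.078, 0.001], 0.91), ([0.688, 0.246, -0.002], 0.82), ([0.68, -0.234, 0.0], 0.59)]
side tray [([0.479, 0.276, 0.0], 0.61), ([0.41, 0.328, 0.008], 0.43)]
side plate [([0.482, -0.051, -0.003], 0.87), ([0.556, 0.229, 0.038], 0.15)]
side gauge [([0.298, -0.267, 0.028], 0.79), ([0.413, -0.26, 0.031], 0.55)]
side stand [([0.42, -0.289, -0.0], 0.86)]
side awl [([0.432, -0.318, 0.032], 0.6)]
0.8
```

View pics/top0.png

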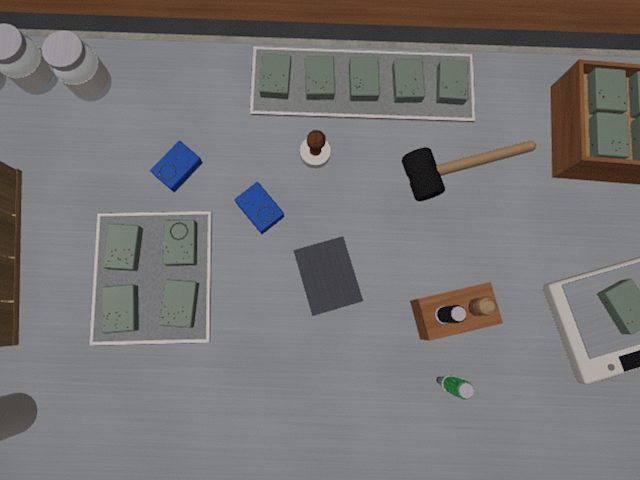

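View pics/side0.png

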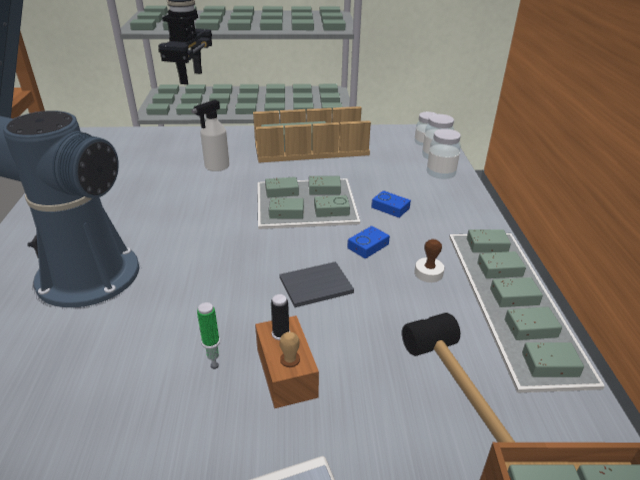

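The top view shows the four-bar tray at about (152,278). The ringed bar is at (180,242), with its ring at (179,231) toward world +x. The plate is at (328,275), the black gauge at (450,314) and the awl at (482,306). The side view agrees. The blue bars and the green gauge are decoys.

```bash
cat > h.py <<'E'
from rig import *
import cv2,numpy as np
from scipy.optimize import least_squares
def proj(c,P):
    q=np.asarray(P)@c['R'].T+c['t'];q=q@c['camera_matrix'].T
    return q[:,:2]/q[:,2:]
def box(lx,ly,h,z=0):
    return np.array([[a*lx/2,b*ly/2,z+k*h] for a in(-1,1) for b in(-1,1) for k in(0,1)])
def cyl(r,z0,z1):
    a=np.linspace(0,2*np.pi,24,endpoint=False)
    return np.array([[r*np.cos(t),r*np.sin(t),z] for t in a for z in(z0,z1)])
def masks(name,target,x0,cams=('top','side')):
    out=[]
    for n in cams:
        c=capture(n);p=proj(c,[x0])[0]
        L=[]
        for d in trace(n,target):
            m=d['pixels'];ys,xs=np.nonzero(m)
            L.append((np.hypot(xs.mean()-p[0],ys.mean()-p[1]),m))
        if not L: print(n,target,'none');continue
        d,m=min(L,key=lambda a:a[0])
        if d>25: print(n,target,'far',d);continue
        k=max(cv2.findContours(m.astype(np.uint8),0,cv2.CHAIN_APPROX_NONE)[0],key=cv2.contourArea)[:,0].astype(float)
        out.append((c,k))
    return out
def fit(pts,z,guess,obs,yawfree=True):
    def res(p):
        y=p[2] if yawfree else 0
        R=np.array([[np.cos(y),-np.sin(y),0],[np.sin(y),np.cos(y),0],[0,0,1]])
        r=[]
        for c,k in obs:
            h=cv2.convexHull(proj(c,pts@R.T+[p[0],p[1],z]).astype(np.float32))
            r+=[cv2.pointPolygonTest(h,(float(a),float(b)),True)-.5 for a,b in k]
        return np.array(r)
    s=least_squares(res,guess if yawfree else guess[:2],loss='soft_l1',diff_step=1e-3,x_scale=[.01,.01,.1][:3 if yawfree else 2])
    return s.x,np.sqrt(np.mean(res(s.x)**2))
E
python3 - <<'E'
from h import *
np.set_printoptions(precision=4,suppress=True)
for nm,pts,z,g,yf in (('sample_bar',box(.084,.058,.028),.01,[.538,.2255,0.02],1),('plate',box(.13,.1,.012),0,[.485,-.053,.2],1),('gauge',np.vstack([cyl(.014,.038,.108),cyl(.016,.034,.038),cyl(.012,.108,.114)]),.031,[.414,-.258],0),('stand',box(.075,.135,.065),0,[.419,-.286,.2],1)):
    o=masks(0,nm,[g[0],g[1],z+.02+(.05 if nm=='gauge' else 0)])
    print(nm,*fit(pts,z,g,o,yf))
    for q in o: print('   ',*fit(pts,z,g,[q],yf))
for n in('top','side'):print([(np.round(d['at'],4).tolist(),round(d['conf'],2)) for d in place_of(n,'sample_mark')+place_of(n,'gauge')])
print(read_state()['time_s'])
E
```

```text
sample_bar [0.5362 0.2269 0.0694] 0.7311133739147212
    [0.5356 0.2266 0.0694] 0.6561105576700712
    [0.5381 0.2289 0.0458] 0.5803649294754154
plate [ 0.4843 -0.0533  0.31  ] 0.5393641396123228
    [ 0.4837 -0.0535  0.3072] 0.4544879726194409
    [ 0.4855 -0.0529  0.3174] 0.46822704885606053
gauge [ 0.415  -0.2565] 1.1586137702384716
    [ 0.4142 -0.2566] 0.4582079343807772
    [ 0.4156 -0.2558] 1.3981619864283577
stand [ 0.4225 -0.2862  0.2466] 7.321701660066093
    [ 0.4216 -0.2855  0.2542] 5.546690483481272
    [ 0.4234 -0.2872  0.2355] 8.477493180920069
[([0.5587, 0.2259, 0.0399], 0.91), ([0.6768, 0.2637, 0.0256], 0.82), ([0.5999, 0.0678, 0.0312], 0.76), ([0.4139, -0.2564, 0.0299], 0.98), ([0.295, -0.268, 0.0297], 0.9)]
[([0.6743, 0.2571, 0.027], 0.83), ([0.5971, 0.0706, 0.0284], 0.78), ([0.5578, 0.2243, 0.0375], 0.6), ([0.4114, -0.2575, 0.0288], 0.78), ([0.2969, -0.2666, 0.0207], 0.75)]
1.8
```

```bash
cat > go.py <<'E'
from h import *
import sys
# args x y z yaw_deg(of tool y axis vs world y): remaining tool-frame shift mm and turn rad
x,y,z,yaw=map(float,sys.argv[1:5]);s=read_state();R=s['tcp_rot'];a=np.radians(yaw)
G=np.array([[-np.cos(a),-np.sin(a),0],[-np.sin(a),np.cos(a),0],[0,0,-1]])
print('shift mm',np.round(R.T@(np.array([x,y,z])-s['position'])*1e3,1),'turn',np.round(cv2.Rodrigues(R.T@G)[0].ravel(),4),'t',s['time_s'],'F',np.round(s['force'],1))
E
python3 -m jog '0 0 0 0 0 -0.16 80;0 0 0 0 0 -0.16 80'; python3 go.py .537 .227 .12 3.5
```

```text
time_s: 2.05
position: [0.1593, 0.6043, 0.2445]
tcp_rot: [[-0.998, -0.067, -0.0], [-0.067, 0.998, -0.0], [0.0, -0.0, -1.0]]
force: [-0.3, 0.2, 0.6]
opening: 0.93
grasp_force: 0.0
shift mm [-351.4 -401.9  124.5] turn [-0.     -0.0001  0.0064] t 2.05 F [-0.3  0.2  0.6]
```

```bash
python3 -m jog '-32 -36.5 11 0 0 0 80;-32 -36.5 11 0 0 0 80;-32 -36.5 11 0 0 0 80;-32 -36.5 11 0 0 0 80;-32 -36.5 11 0 0 0 80;-32 -36.5 11 0 0 0 80;-32 -36.5 11 0 0 0 80;-32 -36.5 11 0 0 0 80;-32 -36.5 11 0 0 0 80;-32 -36.5 11 0 0 0 80;-32 -36.5 11 0 0 0 80;0 0 0 0 0 0 80'; python3 go.py .537 .227 .12 3.5; python3 go.py .537 .227 .035 3.5
```

```text
time_s: 3.55
position: [0.5386, 0.2229, 0.1229]
tcp_rot: [[-0.998, -0.057, 0.002], [-0.057, 0.998, -0.0], [-0.002, -0.0, -1.0]]
force: [-0.5, 0.5, 0.3]
opening: 0.922
grasp_force: 0.0
shift mm [1.4 4.2 2.9] turn [-0.0003  0.0016 -0.0037] t 3.55 F [-0.5  0.5  0.3]
shift mm [ 1.5  4.2 87.9] turn [-0.0003  0.0016 -0.0037] t 3.55 F [-0.5  0.5  0.3]
```

```bash
python3 -m jog '1.5 4 30 0 0 0 80;0 0 30 0 0 0 80;0 0 18 0 0 0 80;0 0 8 0 0 0 80;0 0 0 0 0 0 80'; python3 go.py .537 .227 .035 3.5;python3 - <<'E'
from h import *
c=capture('side')['color'];cv2.imwrite('pics/g1.png',cv2.resize(c[120:280,220:430],None,fx=3,fy=3)[:,:,::-1])
E
```

```text
time_s: 4.18
position: [0.5337, 0.2297, 0.0375]
tcp_rot: [[-0.998, -0.063, -0.0], [-0.063, 0.998, -0.0], [0.0, -0.0, -1.0]]
force: [0.5, -0.7, -0.1]
opening: 0.917
grasp_force: 0.0
shift mm [-3.1 -2.9  2.5] turn [-0.     -0.0002  0.0015] t 4.175 F [ 0.5 -0.7 -0.1]
```

View pics/g1.png

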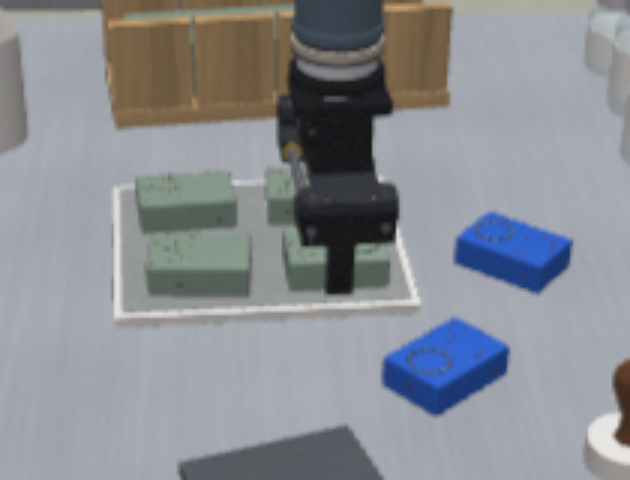

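The crop shows the near finger at (340,265), beside the long side of the ringed bar and centred along it. I'll nudge the tool onto the centre and close.

```bash
python3 -m jog '-3 -3 2 0 0 0 80;0 0 0 0 0 0 80;0 0 0 0 0 0 50;0 0 0 0 0 0 50;0 0 0 0 0 0 50;0 0 0 0 0 0 50;0 0 0 0 0 0 50;0 0 0 0 0 0 50'; python3 go.py .537 .227 .035 3.5
```

```text
time_s: 5.22
position: [0.537, 0.2265, 0.0356]
tcp_rot: [[-0.998, -0.062, -0.0], [-0.062, 0.998, -0.0], [0.0, -0.0, -1.0]]
force: [-0.4, -0.5, 0.6]
opening: 0.664
grasp_force: 30.0
shift mm [-0.   0.5  0.6] turn [-0.0001 -0.      0.0013] t 5.225 F [-0.4 -0.5  0.6]
```

```bash
python3 -m jog '0 0 -6 0 0 0 50;0 0 -15 0 0 0 50;0 0 -25 0 0 0 50;0 0 -25 0 0 0 50;0 0 -10 0 0 -0.08 50;0 0 0 0 0 -0.09 50;0 0 0 0 0 -0.08 50;0 0 0 0 0 0 50;0 0 0 0 0 0 50'; python3 go.py .4845 -.0532 .08 17.8
```

```text
time_s: 6.35
position: [0.537, 0.2266, 0.117]
tcp_rot: [[-0.952, -0.306, 0.0], [-0.306, 0.952, 0.0], [-0.0, -0.0, -1.0]]
force: [0.0, 0.1, -0.2]
opening: 0.664
grasp_force: 30.0
shift mm [ 135.7 -250.3   36.9] turn [-0.      0.0004  0.0004] t 6.35 F [ 0.   0.1 -0.2]
```

```bash
python3 -m jog '7 -13 0 0 0 0 50;14 -26 0 0 0 0 50;16 -29 2 0 0 0 50;16 -29 3 0 0 0 50;16 -29 3 0 0 0 50;16 -29 3 0 0 0 50;16 -29 3 0 0 0 50;14 -26 3 0 0 0 50;12 -22 3 0 0 0 50;9 -18 3 0 0 0 50;0 0 0 0 0 0 50;0 0 0 0 0 0 50'; python3 go.py .4845 -.0532 .0375 17.8;python3 - <<'E'
from h import *
c=capture('side')['color'];cv2.imwrite('pics/g2.png',cv2.resize(c[150:350,220:430],None,fx=3,fy=3)[:,:,::-1])
E
```

```text
time_s: 7.85
position: [0.4841, -0.053, 0.0936]
tcp_rot: [[-0.952, -0.306, -0.0], [-0.306, 0.952, 0.0], [0.0, 0.0, -1.0]]
force: [-1.1, 0.5, -0.8]
opening: 0.665
grasp_force: 30.0
shift mm [-0.4 -0.3 56.1] turn [ 0.0003 -0.0002  0.0008] t 7.85 F [-1.1  0.5 -0.8]
```

View pics/g2.png

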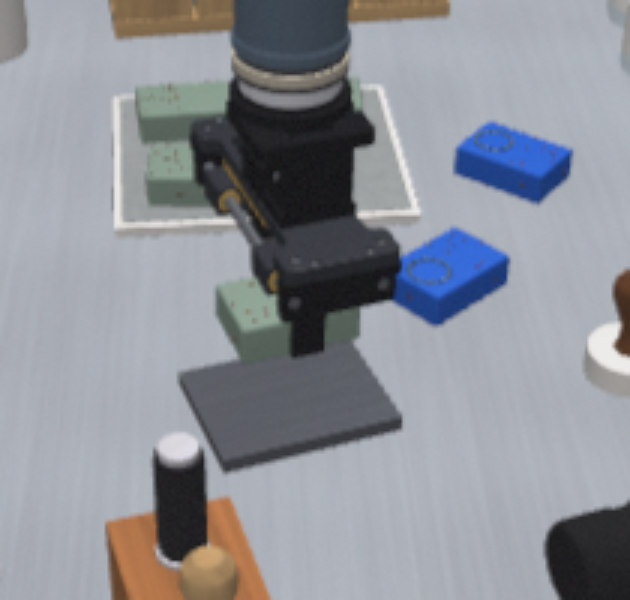

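The bar is held level at (290,325), above the plate at (290,405). I'll lower it.

```bash
python3 -m jog '0 0 15 0 0 0 50;0 0 18 0 0 0 50;0 0 12 0 0 0 50;0 0 6 0 0 0 50;0 0 2 0 0 0 50;0 0 0 0 0 0 50;0 0 0 0 0 0 50;0 0 0 0 0 0 50'; python3 go.py .4845 -.0532 .0375 17.8
```

```text
time_s: 8.9
position: [0.4846, -0.0532, 0.0409]
tcp_rot: [[-0.952, -0.307, 0.001], [-0.307, 0.952, -0.0], [-0.001, -0.001, -1.0]]
force: [0.3, 0.1, -1.3]
opening: 0.662
grasp_force: 30.0
shift mm [0.1 0.  3.4] turn [-0.0005  0.0007  0.0015] t 8.9 F [ 0.3  0.1 -1.3]
```

```bash
python3 -m jog '0 0 1 0 0 0 50;0 0 0.5 0 0 0 50;0 0 0 0 0 0 50'; python3 go.py .4845 -.0532 .0375 17.8;  python3 -m jog '0 0 0.5 0 0 0 50;0 0 0 0 0 0 50;0 0 0 0 0 0 50'; python3 go.py .4845 -.0532 .0375 17.8
```

```text
time_s: 9.28
position: [0.4843, -0.0531, 0.039]
tcp_rot: [[-0.952, -0.307, -0.0], [-0.307, 0.952, 0.0], [0.0, 0.0, -1.0]]
force: [-0.5, 0.0, -1.2]
opening: 0.666
grasp_force: 30.0
shift mm [-0.1 -0.2  1.5] turn [ 0.0001 -0.0001  0.0015] t 9.275 F [-0.5  0.  -1.2]
time_s: 9.65
position: [0.4844, -0.0531, 0.0385]
tcp_rot: [[-0.952, -0.307, 0.0], [-0.307, 0.952, -0.0], [-0.0, -0.0, -1.0]]
force: [-0.3, 1.0, -1.0]
opening: 0.664
grasp_force: 30.0
shift mm [-0.1 -0.1  1. ] turn [-0.      0.      0.0016] t 9.65 F [-0.3  1.  -1. ]
```

```bash
for i in 1; do python3 -m jog '0 0 0.5 0 0 0 50;0 0 0 0 0 0 50;0 0 0 0 0 0 50'|grep -E 'pos|force'; done;  python3 -m jog '0 0 0.4 0 0 0 50;0 0 0 0 0 0 50;0 0 0 0 0 0 50'|grep -E 'pos|force'
```

```text
position: [0.4844, -0.0531, 0.038]
force: [0.3, 0.2, -0.9]
grasp_force: 30.0
position: [0.4844, -0.0531, 0.0377]
force: [0.1, -0.1, -0.2]
grasp_force: 30.0
```

```bash
python3 -m jog '0 0 0.4 0 0 0 50;0 0 0 0 0 0 50;0 0 0 0 0 0 50'|grep -E 'pos|force';  python3 -m jog '0 0 0.4 0 0 0 50;0 0 0 0 0 0 50;0 0 0 0 0 0 50'|grep -E 'pos|force'
```

```text
position: [0.4844, -0.0531, 0.0376]
force: [-0.2, -0.1, 5.2]
grasp_force: 30.0
position: [0.4844, -0.0531, 0.0376]
force: [-1.9, 0.8, 9.5]
grasp_force: 30.0
```

Contact made. I'll ease off, release and rise.

```bash
python3 -m jog '0 0 -0.5 0 0 0 50;0 0 0 0 0 0 62;0 0 0 0 0 0 70;0 0 0 0 0 0 75;0 0 0 0 0 0 75;0 0 -10 0 0 0 75;0 0 -25 0 0 0 75;0 0 -30 0 0 0 75;0 0 -40 0 0 0 75;0 0 -40 0 0 0 75;0 0 -30 0 0 0 75;0 0 0 0 0 0 75'; python3 go.py .4145 -.2568 .23 -75.8
```

```text
time_s: 12.65
position: [0.4858, -0.0535, 0.2152]
tcp_rot: [[-0.952, -0.307, 0.006], [-0.307, 0.952, -0.002], [-0.005, -0.004, -1.0]]
force: [-0.3, -0.2, -0.1]
opening: 0.866
grasp_force: 0.0
shift mm [ 130.3 -171.6  -14.8] turn [1.3000e-03 7.4000e-03 1.6354e+00] t 12.65 F [-0.3 -0.2 -0.1]
```

```bash
python3 -m jog '0 0 0 0 0 0.16 75;0 0 0 0 0 0.18 75;0 0 0 0 0 0.18 75;0 0 0 0 0 0.18 75;0 0 0 0 0 0.18 75;0 0 0 0 0 0.18 75;0 0 0 0 0 0.18 75;0 0 0 0 0 0.18 75;0 0 0 0 0 0.16 75;0 0 0 0 0 0.055 75;0 0 0 0 0 0 75' | grep opening; python3 go.py .4145 -.2568 .23 -75.8
```

```text
opening: 0.866
shift mm [-180.7 -117.1  -18.6] turn [-0.002  -0.0013  0.0008] t 14.025 F [-0.4 -0.1 -0.3]
```

```bash
python3 -m jog '-15 -10 0 0 0 0 75;-30 -19.5 0 0 0 0 75;-33 -21.5 0 0 0 0 75;-33 -21.5 0 0 0 0 75;-33 -21.5 0 0 0 0 75;-25 -16 0 0 0 0 75;-12 -7 0 0 0 0 75;0 0 0 0 0 0 75;0 0 0 0 0 0 75' | grep opening; python3 go.py .4145 -.2568 .109 -75.8
python3 - <<'E'
from h import *
np.set_printoptions(precision=4,suppress=True)
g=[.4845,-.0532,.31]
o=masks(0,'sample_bar',[*g[:2],.025])
print(fit(box(.084,.058,.028),.012,g,o))
for q in o: print('   ',*fit(box(.084,.058,.028),.012,g,[q]))
for n in('top','side'):
  print([(np.round(d['at'],4).tolist(),round(d['conf'],2)) for d in place_of(n,'sample_mark')])
c=capture('top')['color'];cv2.imwrite('pics/t2.png',cv2.resize(c[200:400,260:520],None,fx=3,fy=3)[:,:,::-1])
c=capture('side')['color'];cv2.imwrite('pics/s2.png',cv2.resize(c[220:420,180:440],None,fx=3,fy=3)[:,:,::-1])
E
```

```text
opening: 0.867
shift mm [ -0.6  -1.  103.1] turn [-0.0003 -0.0013  0.0011] t 15.15 F [-1.1 -0.   0.1]
(array([ 0.4831, -0.0511,  0.2971]), np.float64(2.803614781734383))
    [ 0.4827 -0.0511  0.3053] 0.44576350306989104
    [ 0.4845 -0.0512  0.2008] 3.9460840282152674
[([0.6021, 0.0718, 0.0327], 0.77), ([0.5041, -0.0456, 0.0432], 0.66), ([0.6754, 0.2656, 0.0265], 0.63), ([0.413, 0.324, 0.013], 0.33)]
[([0.5048, -0.0461, 0.0394], 0.73), ([0.5963, 0.0706, 0.0272], 0.61), ([0.6724, 0.2572, 0.0256], 0.56), ([0.4209, -0.2875, -0.0018], 0.44)]
```

View pics/s2.png

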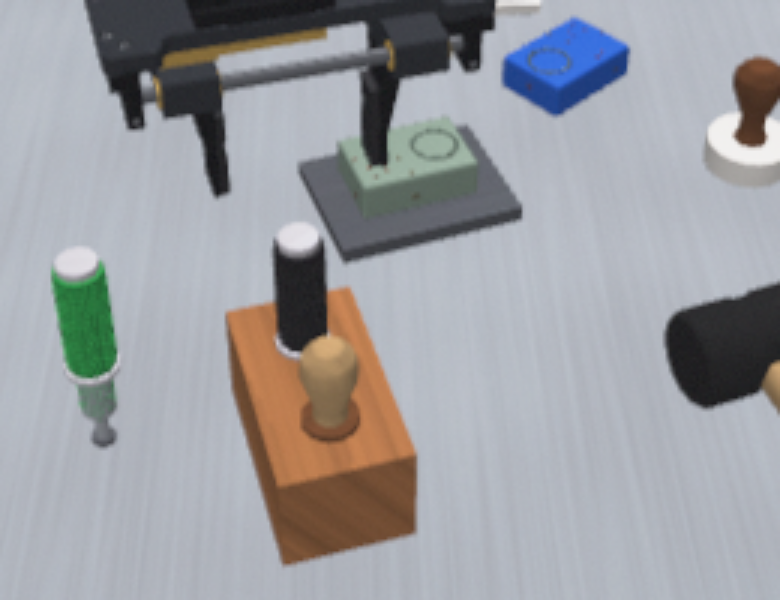

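View pics/t2.png

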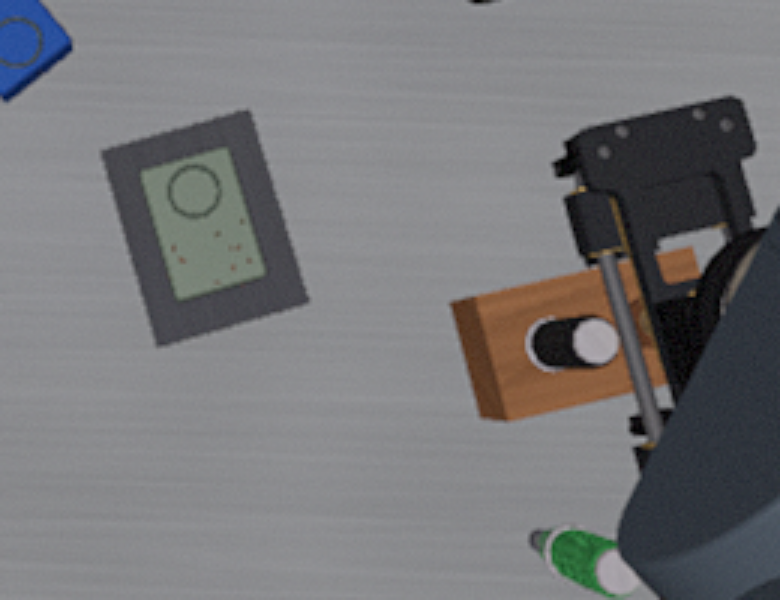

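The bar lies flat and centred on the plate. In the full frames the ring centre is about (324.7,263.7) in top and (324.7,268.3) in side. The open jaws straddle the black gauge. I'll lower and grip.

```bash
python3 -m jog '-0.6 -1 20 0 0 0 65;0 0 28 0 0 0 65;0 0 28 0 0 0 65;0 0 18 0 0 0 65;0 0 9 0 0 0 65;0 0 0 0 0 0 65;0 0 0 0 0 0 65'|grep force;python3 go.py .4145 -.2568 .109 -75.8
python3 - <<'E'
from h import *
# ring by triangulation & plane z=.040
for n,p in(('top',(324.7,263.7)),('side',(324.7,268.3))):
    c=capture(n);d=c['R'].T@np.linalg.inv(c['camera_matrix'])@[*p,1];o=-c['R'].T@c['t'];print(n,np.round(o+d*(.040-o[2])/d[2],4))
E
```

```text
force: [-0.3, 0.3, 1.0]
grasp_force: 0.0
shift mm [ 1.7 -0.1  1. ] turn [0.0007 0.0012 0.0003] t 16.425 F [-0.3  0.3  1. ]
top [ 0.5022 -0.0472  0.04  ]
side [ 0.5047 -0.0482  0.04  ]
```

```bash
python3 -m jog '1.5 0 1 0 0 0 65;0 0 0 0 0 0 40;0 0 0 0 0 0 24;0 0 0 0 0 0 24;0 0 0 0 0 0 24;0 0 0 0 0 0 24;0 0 0 0 0 0 24'; python3 go.py .4145 -.2568 .109 -75.8
```

```text
time_s: 17.4
position: [0.4142, -0.2567, 0.1083]
tcp_rot: [[-0.245, 0.969, 0.0], [0.969, 0.245, -0.0], [-0.0, 0.0, -1.0]]
force: [-0.1, -0.7, 0.1]
opening: 0.313
grasp_force: 30.0
shift mm [-0.2  0.2 -0.7] turn [0.0001 0.     0.0001] t 17.4 F [-0.1 -0.7  0.1]
```

```bash
python3 -m jog '0 0 -5 0 0 0 24;0 0 -10 0 0 0 24;0 0 -15 0 0 0 24;0 0 -18 0 0 0 24;0 0 -18 0 0 0 24;0 0 -10 0 0 0 24;0 0 -4 0 0 0 24;0 0 0 0 0 0 24;0 0 0 0 0 0 24'; python3 go.py .5033 -.0468 .17 -75.8
python3 - <<'E'
from h import *
c=capture('side')['color'];cv2.imwrite('pics/s3.png',cv2.resize(c[200:400,180:440],None,fx=3,fy=3)[:,:,::-1])
E
```

```text
time_s: 18.52
position: [0.4139, -0.2564, 0.1878]
tcp_rot: [[-0.245, 0.969, -0.001], [0.969, 0.245, 0.001], [0.001, -0.001, -1.0]]
force: [-0.7, -0.5, -1.3]
opening: 0.311
grasp_force: 30.0
shift mm [181.2 138.1  17.9] turn [-0.0007 -0.0012  0.0001] t 18.525 F [-0.7 -0.5 -1.3]
```

View pics/s3.png

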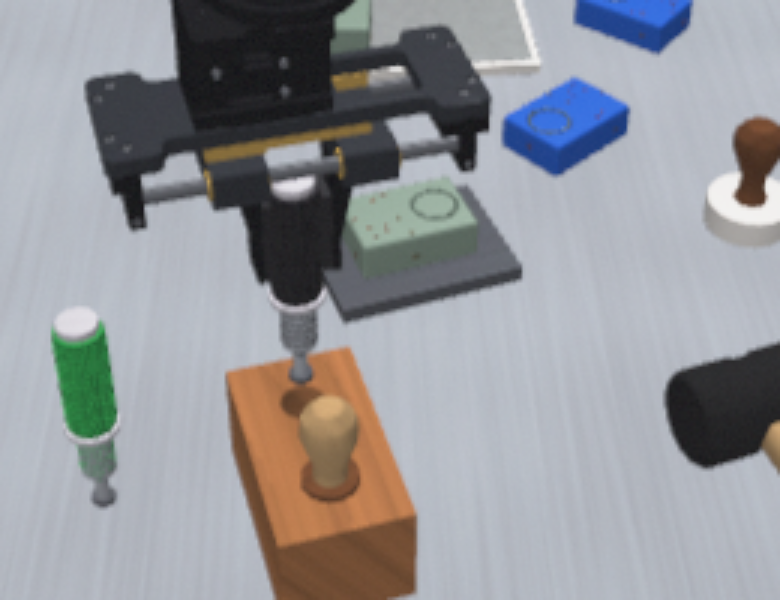

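The gauge is out of the stand and upright, with its foot at (300,375) in the crop, clear of the stand top. Next I'll move it over the ring.

```bash
python3 -m jog '10 7.5 0 0 0 0 24;20 15 0 0 0 0 24;25 19 0 0 0 0 24;28 21.5 0 0 0 0 24;28 21.5 0 0 0 0 24;25 19 0 0 0 0 24;20 15 5 0 0 0 24;15 12 5 0 0 0 24;10 7.5 5 0 0 0 24;0 0 0 0 0 0 24;0 0 0 0 0 0 24;0 0 0 0 0 0 24' | grep force; python3 go.py .5033 -.0468 .17 -75.8
python3 - <<'E'
from h import *
P=read_state()['position'];R=read_state()['tcp_rot']
for n in('top','side'):
  capture(n)
  for t in('gauge_foot','gauge','sample_mark'):
    print(n,t,[(np.round(d['at'],4).tolist(),round(d['conf'],2)) for d in place_of(n,t)])
c=capture('side')['color'];a=cv2.resize(c[180:320,260:390],None,fx=4,fy=4)
c=capture('top')['color'];b=cv2.resize(c[200:340,260:320+15],None,fx=4,fy=4)
cv2.imwrite('pics/s4.png',np.hstack([a,b])[:,:800,::-1])
E
```

```text
force: [-0.6, 0.2, -2.1]
grasp_force: 30.0
shift mm [1.2 0.1 3.5] turn [ 0.0001  0.0003 -0.0008] t 20.075 F [-0.6  0.2 -2.1]
top gauge_foot [([0.3014, -0.2681, -0.0009], 0.38)]
top gauge [([0.2988, -0.2711, 0.0282], 0.68)]
top sample_mark [([0.5991, 0.0686, 0.0295], 0.96), ([0.6759, 0.266, 0.0273], 0.95)]
side gauge_foot [([0.2944, -0.2707, 0.0007], 0.46), ([0.5067, -0.0477, 0.0698], 0.4)]
side gauge [([0.2948, -0.2673, 0.024], 0.78), ([0.5011, -0.0517, 0.094], 0.72)]
side sample_mark [([0.6734, 0.2573, 0.0252], 0.96), ([0.5051, -0.0468, 0.0362], 0.85), ([0.5974, 0.0687, 0.0261], 0.75), ([0.5012, -0.0524, 0.0955], 0.31)]
```

View pics/s4.png

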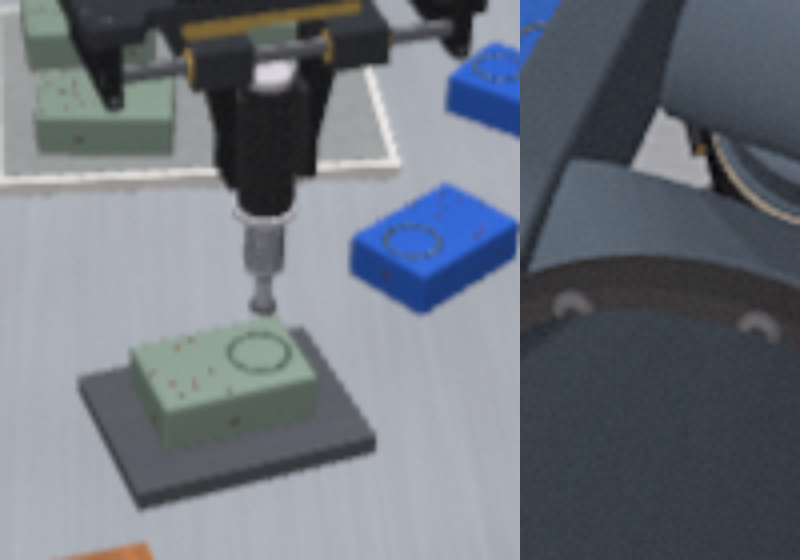

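The side view shows the gauge upright, with its foot at crop (262,308) above the ring at (259,352). The top camera is occluded. I'll lower it close to the surface and compare again.

```bash
python3 -m jog '1 0 8 0 0 0 24;0 0 10 0 0 0 24;0 0 6 0 0 0 24;0 0 0 0 0 0 24;0 0 0 0 0 0 24;0 0 0 0 0 0 24' | grep force; python3 go.py .5033 -.0468 .1433 -75.8
python3 - <<'E'
from h import *
c=capture('side');print(proj(c,[[.5033,-.0468,.04],[.5033,-.0468,.0462]]))
print([(np.round(d['at'],4).tolist(),round(d['conf'],2)) for d in place_of('side','gauge_foot')])
cv2.imwrite('pics/s5.png',cv2.resize(c['color'][205:305,270:380],None,fx=6,fy=6,interpolation=cv2.INTER_CUBIC)[:,:,::-1])
E
```

```text
force: [-0.1, 0.3, -0.7]
grasp_force: 30.0
shift mm [-0.3 -0.3  6.3] turn [0.0006 0.0004 0.0002] t 21.325 F [-0.1  0.3 -0.7]
[[323.9775458  267.91470684]
 [324.02669993 265.55088119]]
[([0.5063, -0.0471, 0.0458], 0.46), ([0.2934, -0.2689, -0.0004], 0.44)]
```

View pics/s5.png

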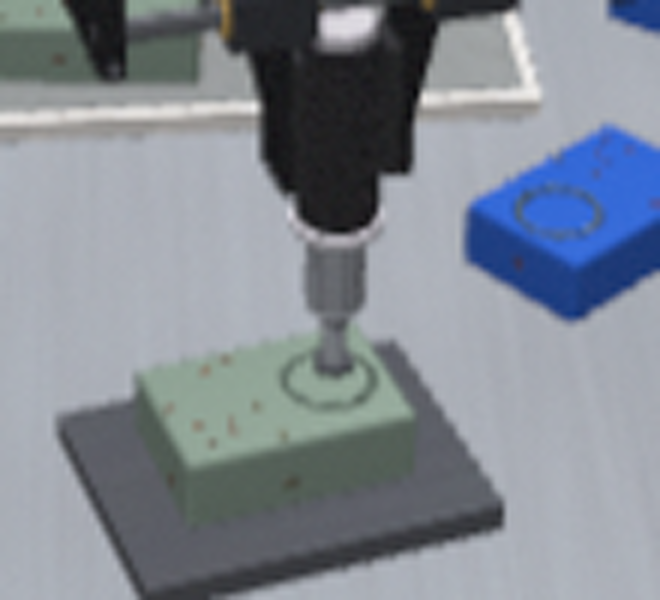

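The foot is at (325.7,266.5) full-frame, just above the ring at (324.8,268.3), so it is about 1.5 mm too far in +x. I'll correct that and feel for contact.

```bash
python3 -m jog '1 -1.2 2 0 0 0 24;0 0 2 0 0 0 24;0 0 0 0 0 0 24;0 0 0 0 0 0 24'|grep -E 'pos|^force'; for i in 1; do python3 -m jog '0 0 1 0 0 0 24;0 0 0 0 0 0 24;0 0 0 0 0 0 24'|grep -E 'pos|^force'; done; python3 -m jog '0 0 0.5 0 0 0 24;0 0 0 0 0 0 24;0 0 0 0 0 0 24'|grep -E 'pos|^force'; python3 -m jog '0 0 0.5 0 0 0 24;0 0 0 0 0 0 24;0 0 0 0 0 0 24'|grep -E 'pos|^force'; python3 -m jog '0 0 0.5 0 0 0 24;0 0 0 0 0 0 24;0 0 0 0 0 0 24'|grep -E 'pos|^force'
```

```text
position: [0.5019, -0.0457, 0.1453]
force: [0.5, -0.5, -2.2]
position: [0.5019, -0.0457, 0.1443]
force: [0.5, -0.0, -1.9]
position: [0.5019, -0.0457, 0.1438]
force: [-0.4, 1.0, -2.0]
position: [0.5019, -0.0457, 0.1434]
force: [1.2, -0.2, -1.9]
position: [0.502, -0.0457, 0.1431]
force: [-0.2, -0.2, 1.9]
```

```bash
python3 -m jog '0 0 1 0 0 0 24;0 0 1 0 0 0 24;0 0 1 0 0 0 24;0 0 1 0 0 0 24;0 0 1 0 0 0 24;0 0 0 0 0 0 24;0 0 0 0 0 0 24;0 0 0 0 0 0 24'|grep -E 'pos|^force'; python3 -m jog '0 0 0.5 0 0 0 24;0 0 0 0 0 0 24;0 0 0 0 0 0 24'
python3 - <<'E'
from h import *
F=[];c=0
for i in range(6):
    c=capture('side');s=read_state();F.append([s['force'][2],s['position'][2]])
print(np.mean(F,0),np.std(F,0))
cv2.imwrite('pics/s6.png',cv2.resize(c['color'][215:285,285:365],None,fx=8,fy=8,interpolation=cv2.INTER_CUBIC)[:,:,::-1])
E
```

```text
position: [0.502, -0.0457, 0.138]
force: [-1.3, 0.6, 4.7]
time_s: 24.8
position: [0.502, -0.0457, 0.1376]
tcp_rot: [[-0.246, 0.969, 0.0], [0.969, 0.246, -0.0], [-0.0, 0.0, -1.0]]
force: [-0.4, 0.2, 6.1]
opening: 0.316
grasp_force: 30.0
[5.78993103 0.13755709] [2.52865380e-01 5.74749761e-06]
```

View pics/s6.png

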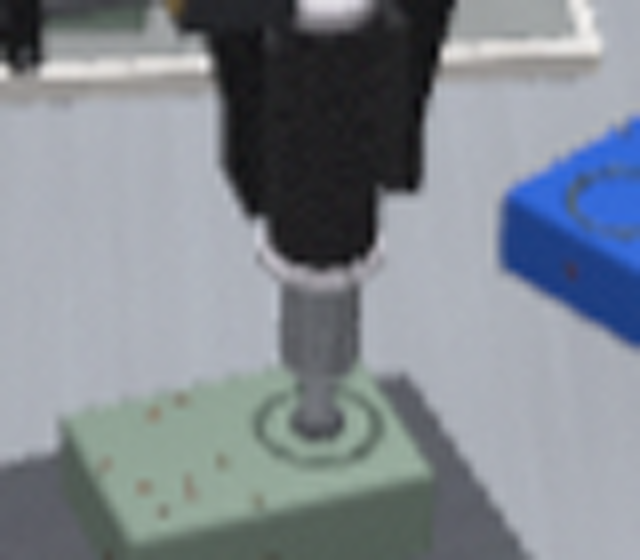

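The foot is inside the ring, at crop (318,425) against a ring centre of (319,428). The spring force is about 7.7 N and the travel from contact about 5.85 mm, so the line is at the end of the barrel.

```bash
python3 -c "
from rig import *
print(hand_in())"
```

```text
the job is handed in; nothing more can be done
None
```

I moved the ringed bar to the middle of the test plate and handed the job in with the gauge held upright, its foot pressed inside the ring at the half-stroke line (about 5.9 mm of travel, 7.7 N). It took about 25 s, and the result has not been reported back.

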